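# Wind down the heel-wedge glue press and fold its crank handle away

## Task

A cork heel wedge lies in the glue press that has the folding crank handle. Swing that handle up out of its folded place until it stands upright, then use it to wind the crank clockwise (seen from above), about half a turn, right to its stop so that the plate comes down on the wedge. Leaving the crank there, fold the handle back flat over the crank arm and let go.

Things in the scene. Friction and masses are not known exactly. Their poses are not given: they have to be found in the camera images.
- crank (a joint): Flat steel crank arm on top of the larger press (two columns, bridge top 115 mm high, cork wedge inside; the smaller T-bar press is a bystander). Turns about the vertical screw axis; rad, growing clockwise seen from above: starts at 0 to 0.9, stop at 3.6 (plate down). Stays where left (friction 0.12 N m, 1.5 N at the handle); does not rise or sink.
- handle (a joint): Folding handle at the arm's outer end: steel stem 12 mm thick with a ball knob. Hinge level and square to the arm, 85 mm out from the screw axis, 16 mm above the arm's top. Rad: 0 = folded, stem level above the arm, pointing in to the axis (so at the start); 1.57 = upright, at its stop. Light hinge: stays upright if let go, falls flat by its weight from below about 0.6.
- hub (a point): Point on the screw axis in the crank arm's top face, 147 mm above the table. Its x axis points outward along the arm and turns with it, z up. The arm is 18 mm wide, 10 mm thick, reaches 90 mm out, with cheeks at the hinge 24 mm wide and 32 mm high above its underside; 22 mm of clear space lies between arm and bridge.
- knob (a point): Centre of the black ball knob, 28 mm in diameter, 60 mm from the hinge. It spins freely about the stem, so it can be held all the way without turning the hand. Folded: 25 mm out from the axis, 16 mm above the arm's top; upright: 85 mm out, 76 mm above. Fingers straddling it across the arm clear the arm. Only its position matters.
Not all that is in view belongs to the job. What is shaped like the part that bears crank but orange is not meant.

How it is judged:
On the way, in this order (a step that is already met when the one before it is completed fails the run):
1. the handle stands upright (past 75 degrees) before the crank has been wound far (below 1.8 rad) (value of joint handle above 1.31 rad and value of joint crank below 1.8 rad), for 0.1 s.
2. the crank is within 17 degrees of its stop with the handle still swung out (past 60 degrees) (value of joint crank above 3.3 rad and value of joint handle above 1.05 rad), for 0.1 s.
At the end, for the whole second after the job is handed in: The crank rests within 17 degrees of its clockwise stop, and the handle is folded to within 14 degrees of flat over the arm, both at rest (value of joint crank above 3.3 rad and value of joint handle below 0.25 rad and velocity of joint crank between -0.05 and 0.05 rad/s and velocity of joint handle between -0.05 and 0.05 rad/s); the robot touches nothing.
It also fails if it takes over 54 s, if anything falls off the work surface, if the arm or the gripper's body presses on something with over 40 N, if the wrist force passes 120 N, or if a joint passes its speed limit or range.

## Robot

A 6-joint arm with a two-finger parallel gripper is mounted at the origin on the work surface. World frame = base frame: x ahead of the robot, y to its left, z up, the work surface at z = 0. Lengths are in m, angles in rad, forces in N, time in s.
With the tool pointing down it reaches from about 0.375 to 0.9 m from the base axis. Payload 3.1 kg.
Tool frame: the origin (TCP) lies at the very end of the fingers, on their centre line; the grasp point (between the pads) lies 19 mm behind it (hold_point_z is the distance from the TCP to the grasp point, in m); x points along the fingers, y is the direction in which the jaws open and shut, and the axes are right-handed (so a half turn about x gives the same grasp; the last joint's range is limited). The gripper opens to 87 mm and grips with 3 to 60 N. Pads are 19 mm wide; open, the fingers measure 117 mm over their backs; the gripper's body (75 mm by 190 mm) begins 51 mm behind the grasp point.
Start: joints at [-1.304, 0.527, 1.433, -0, 1.181, -0.178], TCP at [0.27, -0.564, 0.198] pointing down, gripper open.
Joint ranges: [-3.08, 3.08], [-0.75, 2.2], [0.22, 2.44], [-1.43, 4.57], [0, 2.65], [-2.85, 2.85]. Speed limits (rad/s): [2.79, 2.79, 3.14, 3.14, 3.14, 3.14].

## Interface

Orientations are given as a unit quaternion [x, y, z, w].
In Python, from rig import * gives the robot as it stands.
- The arm moves only by the tool send_rows, never from a script. Its argument "steps" is a list that holds one entry, the list of rows, each a list of 6 numbers: the shift along the tool's x, y, z in cm, then the turn, a rotation vector about the tool's x, y, z in units of 6 degrees (1.0 is 6 degrees). In form: [[[x, y, z, wx, wy, wz], ...]]. A call has 1 to 8 rows; each row shifts and turns the pose as measured when the row begins, along the tool's axes as they then stand; what a row does not reach is not made up. A row lasts 1/12 s, in which the tool goes at most 41.7 mm and 7.16 degrees, less where a joint would pass 70% of its speed; a pose out of reach is approached as far as the arm can. A call is refused whole if a number of a shift passes 4.17 or a number of a turn 1, either way. A call with a gripper value outside its range is refused whole. "gripper" is the closure, from 0 (fully open) to 1 (shut), set as the call begins (left out, the last holds). The fingers move at their own pace and stop on an object; "force" is the grip in N (left out, the last holds). Time passes only in rows, so rows that do not move let the fingers close. It gives the time, the measured TCP pose, the force and the opening at its end, in the units of the state.
- get_obs(): the state, without advancing time (a new reading comes with each control period).
- camera(name): name is "side" or "top" or "wrist"; returns (picture, depth): 480x640x3 uint8, red, green, blue; 480x640 float32, m along the optical axis (not along the pixel's ray), 0 where there is no reading.
- camera_params(name): a dict with "intrinsics" (3x3 intrinsics, pixels), "position" and "attitude" of the camera in the world; the wrist camera has in their place "T_tool_cam" (4x4, takes a point from camera to tool coordinates, whose origin is the TCP and whose axes are the tool frame's). Camera axes: x right, y down, z forward; pixel columns grow to the right and rows downward; lengths in m; the calibration is good to about 2 mm. A picture is of the moment at which its call begins: read the wrist's pose just before it. camera_params takes no time and is no camera call.
- hand_in(): hands the job in, once; it reports no verdict.
The state is a dict: "time": time; "q": joint angles; "joint_velocities": joint speeds; "joint_torque": joint torques, N m; "position": TCP position; "tool_rot": TCP orientation; "ft_force": force on the tool from outside, world axes, zero at the start; "moment": the same for the moment, N m; "grip_width": finger opening in m.
Only numpy, scipy, OpenCV 4.12 (cv2) and the standard library are available. Lean on these libraries where they do the work, as an engineer would, in place of code of your own. Each camera call takes 0.05 s, during which the arm holds its last target.

## Working session

There is one attempt and no reset: what is moved stays moved. The work goes in short steps, Python scripts to look and compute and a tool call to move; the robot and the scene stay as the last step left them, time stands still between calls to the robot, and variables do not carry over. Pictures are saved under pics/ and viewed, and the job is handed in when it is done.

Besides the shell and the picture viewer there is one more tool, called after "Request:" in YAML: its name, and indented under it one key for each argument. send_rows: Moves the arm, as the interface text tells. Its arguments: {"type":"object","properties":{"steps":{"type":"array"},"gripper":{"type":"number"},"force":{"type":"number"}},"required":["steps"]}

```bash
ls; mkdir -p pics
cat > h.py <<'E'
from rig import *
import numpy as np, cv2
from scipy.spatial.transform import Rotation as R
def campose(n):
    p=camera_params(n); K=np.array(p['intrinsics'])
    if n=='wrist': 
        o=get_obs(); T=np.eye(4); T[:3,:3]=R.from_quat(o['tool_rot']).as_matrix(); T[:3,3]=o['position']
        return K,T@np.array(p['T_tool_cam'])
    T=np.eye(4); A=np.array(p['attitude'],float)
    T[:3,:3]=A if A.shape==(3,3) else R.from_quat(A).as_matrix(); T[:3,3]=p['position']; return K,T
def unproj(K,T,u,v,d):
    c=np.array([(u-K[0,2])/K[0,0]*d,(v-K[1,2])/K[1,1]*d,d]); return T[:3,:3]@c+T[:3,3]
def onplane(K,T,u,v,z):
    r=T[:3,:3]@np.array([(u-K[0,2])/K[0,0],(v-K[1,2])/K[1,1],1]); return T[:3,3]+r*(z-T[2,3])/r[2]
def proj(K,T,p):
    c=T[:3,:3].T@(np.array(p)-T[:3,3]); return (K@(c/c[2]))[:2]
E
python3 - <<'E'
from h import *
o=get_obs(); print(o)
for n in ['top','side','wrist']:
    K,T=campose(n); im,d=camera(n); cv2.imwrite(f'pics/{n}0.png',im[...,::-1]); np.savez(f'{n}0.npz',im=im,d=d,K=K,T=T); print(n,K.tolist(),T.round(3).tolist())
E
```

```text
pics
{'time': 0.0, 'q': array([-1.30350182e+00,  5.28465887e-01,  1.43389099e+00, -1.45958617e-05,
        1.18140799e+00, -1.78492324e-01]), 'joint_velocities': array([-0.00043918,  0.00070195,  0.0013688 ,  0.00010862, -0.00090013,
        0.00022798]), 'joint_torque': array([ 5.84028803e-04, -4.40039957e+01, -1.76591957e+01,  6.32832572e-02,
        5.82221069e-02, -1.64950793e-04]), 'position': array([ 0.26929643, -0.56313879,  0.19727547]), 'tool_rot': array([-0.68957463, -0.15707649,  0.68965234, -0.15554243]), 'ft_force': array([0.23774184, 0.078812  , 0.06797706]), 'moment': array([-0.0252945 ,  0.00541719, -0.04239106]), 'grip_width': 0.08770765072916291}
top [[458.0705662393956, 0.0, 318.6148522419869], [0.0, 458.0705662393956, 237.81350589655318], [0.0, 0.0, 1.0]] [[0.013, -0.995, 0.096, 0.412], [-1.0, -0.013, 0.001, -0.015], [-0.0, -0.096, -0.995, 0.773], [0.0, 0.0, 0.0, 1.0]]
side [[446.4097063281285, 0.0, 323.03743163833855], [0.0, 446.4097063281285, 239.4209493512125], [0.0, 0.0, 1.0]] [[-0.964, -0.214, 0.16, 0.349], [-0.267, 0.755, -0.598, 0.37], [0.007, -0.619, -0.785, 0.618], [0.0, 0.0, 0.0, 1.0]]
wrist [[415.6541310333879, 0.0, 325.58576911635686], [0.0, 415.6541310333879, 238.28739756474306], [0.0, 0.0, 1.0]] [[0.431, -0.874, -0.224, 0.332], [-0.902, -0.418, -0.106, -0.533], [-0.001, 0.248, -0.969, 0.385], [0.0, 0.0, 0.0, 1.0]]
```

View pics/top0.png

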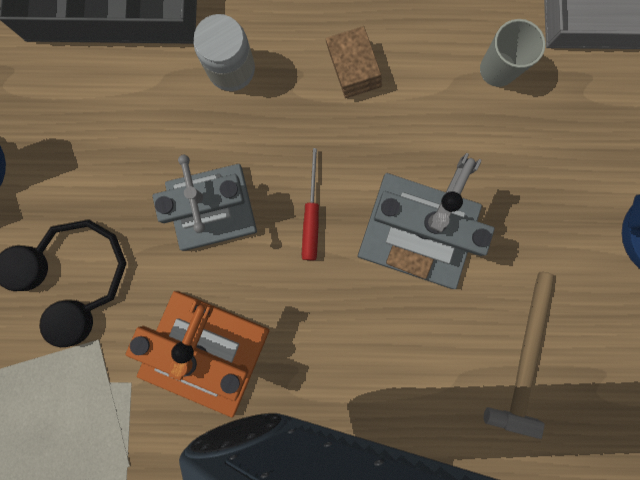

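View pics/side0.png

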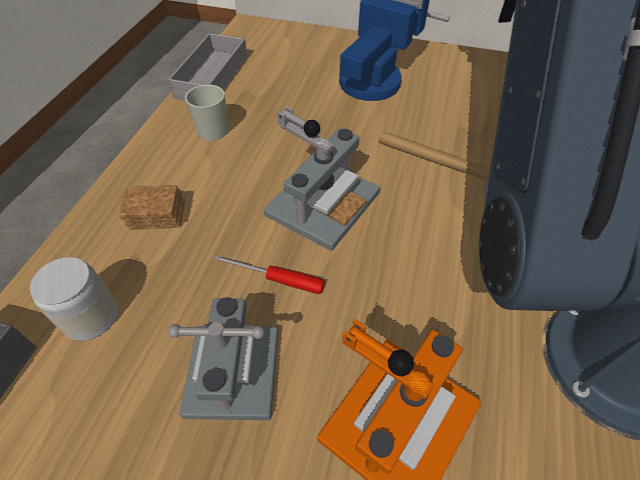

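The candidates are the grey press with a folding crank (top, 435,215), the orange press (200,350, wrong colour) and the grey T-bar press (205,205, a bystander). The grey one at (435,215) fits: it has a knob and crank arm, two columns and a cork wedge. I'll enlarge it to confirm and measure.

Run:
```python
from h import *
out=[]
for n,(u,v) in [('top',(435,215)),('side',(320,165))]:
    z=np.load(n+'0.npz'); im=z['im']; K,T,d=z['K'],z['T'],z['d']
    c=im[v-70:v+70,u-70:u+70,::-1]; out.append(cv2.resize(c,(400,400),interpolation=cv2.INTER_CUBIC))
    m=(im.max(2)<40).astype(np.uint8); m[:v-70]=0;m[v+70:]=0;m[:,:u-70]=0;m[:,u+70:]=0
    k,l,s,ce=cv2.connectedComponentsWithStats(m)
    for i in range(1,k):
        if s[i,4]>30: 
            uu,vv=ce[i]; dd=np.median(d[l==i]); print(n,ce[i].round(1),s[i],'depthpt',unproj(K,T,uu,vv,dd).round(4),'z.163',onplane(K,T,uu,vv,.163).round(4))
cv2.imwrite('pics/crop0.png',np.hstack(out))
```

```text
top [451.8 201.2] [442 192  21  20 311] depthpt [ 0.5209 -0.1903  0.1734] z.163 [ 0.5227 -0.1934  0.163 ]
side [311.5 128. ] [304 120  16  17 202] depthpt [ 0.5196 -0.186   0.1682] z.163 [ 0.5216 -0.1924  0.163 ]
```

View pics/crop0.png

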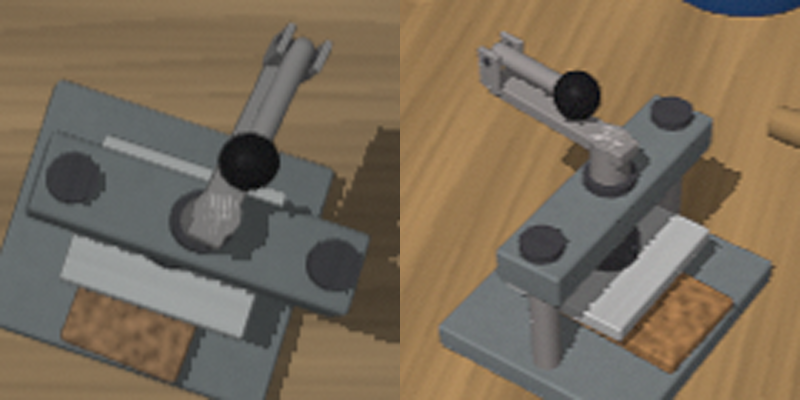

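Confirmed: grey press with black knob (top 452,201; side 311,128), grey crank and cork wedge. The two knob measurements agree within 1 mm. Next are the hub and arm direction.

Run:
```python
from h import *
z=np.load('top0.npz'); K,T,d,im=z['K'],z['T'],z['d'],z['im']
zs=np.load('side0.npz'); Ks,Ts,ds=zs['K'],zs['T'],zs['d']
f=lambda x,y:(365+x/2.857,145+y/2.857)
g=lambda x,y:(250+(x-400)/2.857,95+y/2.857)
k=np.array([.522,-.193])
a=[onplane(K,T,*f(*p),.119)[:2] for p in [(75,178),(335,265)]]
b=[onplane(Ks,Ts,*g(*p),.119)[:2] for p in [(543,243),(673,112)]]
print('caps',a,b,'mid',np.mean(a,0),np.mean(b,0),np.linalg.norm(a[0]-a[1]))
for p in [(75,178),(335,265),(280,40),(320,75),(215,215)]:
    u,v=f(*p); print(p,unproj(K,T,u,v,d[int(v),int(u)]).round(4))
# depth points of arm/handle: z>.13 in vicinity
vv,uu=np.mgrid[130:290,360:510]
P=np.array([unproj(K,T,u,v,d[v,u]) for u,v in zip(uu.ravel(),vv.ravel()) if d[v,u]>0])
m=(P[:,2]>.132); Q=P[m]; print(len(Q))
br=P[(P[:,2]>.108)&(P[:,2]<.128)]; print('bridge rect',cv2.minAreaRect(br[:,:2].astype(np.float32)),br.mean(0))
print('armrect',cv2.minAreaRect(Q[:,:2].astype(np.float32)), Q.max(0),Q.min(0))
mm=np.median(Q,0);
for h in np.mean(a,0),np.mean(b,0):
    w=k-h; print('knob radius',np.linalg.norm(w),'ang',np.degrees(np.arctan2(w[1],w[0])))
far=Q[np.linalg.norm(Q[:,:2]-np.mean(a,0),axis=1)>.07]; print('far mean',far.mean(0), len(far), np.linalg.norm(far[:,:2]-np.mean(a,0),axis=1).max())
w=far.mean(0)[:2]-np.mean(a,0); print(np.degrees(np.arctan2(w[1],w[0])))
```

```text
caps [array([ 0.52072471, -0.11869755]), array([ 0.47824658, -0.24918339])] [array([ 0.5185832, -0.1159471]), array([ 0.47608989, -0.24683385])] mid [ 0.49948564 -0.18394047] [ 0.49733655 -0.18139047] 0.13722589484217404
(75, 178) [ 0.5204 -0.1183  0.1212]
(335, 265) [ 0.478  -0.2483  0.1216]
(280, 40) [ 0.5793 -0.2073  0.1699]
(320, 75) [ 0.6047 -0.2846  0.0015]
(215, 215) [ 0.4988 -0.1817  0.1474]
1343
bridge rect ((0.5004245638847351, -0.18170161545276642), (0.1696104258298874, 0.044490668922662735), 71.93089294433594) [ 0.49916813 -0.18018758  0.11647116]
armrect ((0.535992443561554, -0.19838933646678925), (0.026710202917456627, 0.10868020355701447), 65.60787963867188) [ 0.58834624 -0.16833105  0.17887775] [ 0.48396861 -0.2325559   0.13351061]
knob radius 0.024268732176611768 ang -21.91932133661182
knob radius 0.027259256668125082 ang -25.207197048923952
far mean [ 0.57411303 -0.21496462  0.16291412] 318 0.093938211580094
-22.573668110608878
```

```bash
cat >> h.py <<'E'
def tgtR(yang):
    x=np.array([0,0,-1.]); c=[]
    y=np.array([np.cos(yang),np.sin(yang),0]); return np.c_[x,y,np.cross(x,y)]
def st():
    o=get_obs(); M=R.from_quat(o['tool_rot']).as_matrix()
    print('t',round(o['time'],2),'pos',o['position'].round(4),'yang',np.degrees(np.arctan2(M[1,1],M[0,1])).round(1),'xax',M[:,0].round(3),'F',o['ft_force'].round(1),'gw',round(o['grip_width'],4),'q',o['q'].round(2)); return o,M
def plan(tcp,yang_deg):
    o,M=st(); best=None
    for a in (yang_deg,yang_deg+180):
        rv=R.from_matrix(M.T@tgtR(np.radians(a))).as_rotvec()
        if best is None or np.linalg.norm(rv)<np.linalg.norm(best): best=rv
    print('tool cm',(M.T@(np.array(tcp)-o['position'])*100).round(2),'turn units',(np.degrees(best)/6).round(2))
E
python3 - <<'E'
from h import *
plan([.522,-.193,.24],66.5)
E
```

```text
t 0.15 pos [ 0.2694 -0.5633  0.1975] yang -64.5 xax [-0.     0.002 -1.   ] F [ 1.  -0.7 -0.2] gw 0.0866 q [-1.3   0.53  1.43  0.    1.18 -0.18]
tool cm [ -4.2  -22.53 -38.76] turn units [8.17 0.   0.02]
```

Request:
send_rows:
  steps:
    - [[-0.6, 0, 0, 1, 0, 0], [-0.6, 0, 0, 1, 0, 0], [-0.6, 0, 0, 1, 0, 0], [-0.6, 0, 0, 1, 0, 0], [-0.6, 0, 0, 1, 0, 0], [-0.6, 0, 0, 1, 0, 0], [-0.6, 0, 0, 1, 0, 0], [-0.6, 0, 0, 1, 0, 0]]
  gripper: 0

```text
time: 0.82
position: [0.2682, -0.5594, 0.2416]
tool_rot: [-0.688, 0.147, 0.693, 0.156]
ft_force: [-0.9, -0.9, -0.1]
grip_width: 0.0869
```

```bash
python3 -c "
from h import *
plan([.522,-.193,.24],66.5)"
```

```text
t 0.82 pos [ 0.2682 -0.5594  0.2416] yang -114.7 xax [-0.004  0.015 -1.   ] F [-0.9 -0.9 -0.1] gw 0.0869 q [-1.3   0.48  1.38 -0.    1.29  0.7 ]
tool cm [  0.59 -43.88  -7.75] turn units [-0.2   0.09  0.11]
```

Request:
send_rows:
  steps:
    - [[0, -3.2, -0.6, 0, 0, 0], [0, -3.2, -0.6, 0, 0, 0], [0, -3.2, -0.6, 0, 0, 0], [0, -3.2, -0.6, 0, 0, 0], [0, -3.2, -0.6, 0, 0, 0], [0, -3.2, -0.6, 0, 0, 0], [0, -3.2, -0.6, 0, 0, 0], [0, -3.2, -0.6, 0, 0, 0]]

```text
time: 1.48
position: [0.421, -0.3471, 0.2418]
tool_rot: [-0.687, 0.154, 0.692, 0.161]
ft_force: [-0.1, -0.2, 0.2]
grip_width: 0.087
```

```bash
python3 -c "
from h import *
plan([.522,-.193,.24],66.5)"
```

```text
t 1.48 pos [ 0.421  -0.3471  0.2418] yang -115.7 xax [-0.006  0.01  -1.   ] F [-0.1 -0.2  0.2] gw 0.087 q [-0.9   0.37  1.57  0.    1.21  1.12]
tool cm [  0.28 -18.26  -2.41] turn units [-0.37  0.09  0.07]
```

Request:
send_rows:
  steps:
    - [[0, -3.0, -0.4, -0.37, 0.09, 0.07], [0, -3.0, -0.4, 0, 0, 0], [0, -3.0, -0.4, 0, 0, 0], [0, -3.0, -0.4, 0, 0, 0], [0, -3.0, -0.4, 0, 0, 0], [0, -1.5, -0.2, 0, 0, 0], [0, -0.7, 0, 0, 0, 0], [0, 0, 0, 0, 0, 0]]

```text
time: 2.15
position: [0.5153, -0.1831, 0.2401]
tool_rot: [-0.692, 0.139, 0.694, 0.142]
ft_force: [-0.2, 0.1, -0.2]
grip_width: 0.0868
```

Run:
```python
from h import *
plan([.522,-.193,.144],66.5)
K,T=campose('wrist'); im,d=camera('wrist'); cv2.imwrite('pics/w1.png',im[...,::-1])
m=(im.max(2)<40).astype(np.uint8)
k,l,s,ce=cv2.connectedComponentsWithStats(m)
for i in range(1,k):
    if s[i,4]>100: print(s[i],ce[i].round(1),np.median(d[l==i]),onplane(K,T,*ce[i],.163).round(4))
```

```text
t 2.15 pos [ 0.5153 -0.1831  0.2401] yang -113.0 xax [-0.002  0.004 -1.   ] F [-0.2  0.1 -0.2] gw 0.0868 q [-0.55  0.38  1.58  0.    1.19  1.42]
tool cm [ 9.61  0.68 -1.04] turn units [0.09 0.04 0.03]
[ 314  203   41   38 1202] [334.6 221.3] 0.25869972 [ 0.5249 -0.1917  0.163 ]
[    0   273   640   207 65494] [266.8 419.6] 0.0613297 [ 0.4056 -0.0874  0.163 ]
[  445   273   195   109 10640] [570.3 335.7] 0.08217957 [ 0.3853 -0.3119  0.163 ]
[ 165  275   57   33 1127] [199.7 294. ] 0.15569697 [ 0.5139 -0.0874  0.163 ]
[ 431  275   56   33 1121] [451.3 294.1] 0.15569659 [ 0.4472 -0.2453  0.163 ]
```

View pics/w1.png

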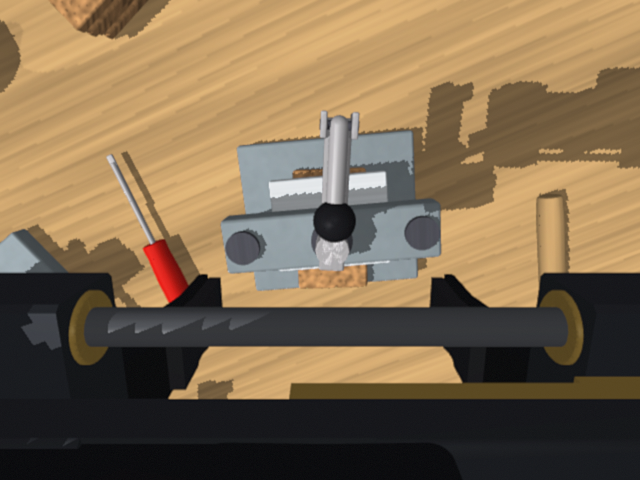

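The wrist view shows the knob at (335,221), which puts it at (0.525,-0.192). That agrees with the other two views within 3 mm, and the arm runs square to the jaws. Descending.

Request:
send_rows:
  steps:
    - [[0.5, 0.7, -1.1, 0, 0, 0], [1.8, 0, 0, 0, 0, 0], [1.8, 0, 0, 0, 0, 0], [1.8, 0, 0, 0, 0, 0], [1.5, 0, 0, 0, 0, 0], [1.2, 0, 0, 0, 0, 0], [0.8, 0, 0, 0, 0, 0], [0, 0, 0, 0, 0, 0]]

```text
time: 2.87
position: [0.5235, -0.2132, 0.141]
tool_rot: [0.693, -0.147, -0.691, -0.144]
ft_force: [-0.1, 0.3, -0.2]
grip_width: 0.087
```

Run:
```python
from h import *
plan([.5235,-.1925,.145],66.5)
im,d=camera('side'); cv2.imwrite('pics/s2.png',cv2.resize(im[60:260,200:460,::-1],(780,600)))
```

```text
t 2.87 pos [ 0.5235 -0.2132  0.141 ] yang -113.8 xax [ 0.003 -0.006 -1.   ] F [-0.1  0.3 -0.2] gw 0.087 q [-0.58  0.52  1.65 -0.    0.97  1.41]
tool cm [-0.42 -1.89  0.84] turn units [-0.05 -0.04 -0.04]
```

View pics/s2.png

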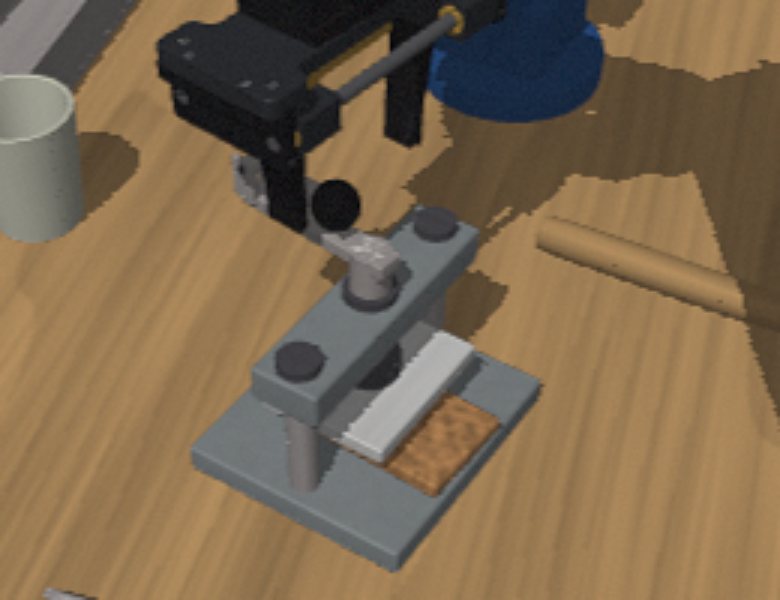

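The hand drifted 2 cm sideways, so I'm correcting that with the jaws still open.

Request:
send_rows:
  steps:
    - [[-0.2, -0.6, 0.3, 0, 0, 0], [-0.2, -0.6, 0.3, 0, 0, 0], [0, -0.6, 0.2, 0, 0, 0], [0, 0, 0, 0, 0, 0]]

```text
time: 3.25
position: [0.5251, -0.1951, 0.148]
tool_rot: [0.695, -0.149, -0.688, -0.144]
ft_force: [-0.4, -0.3, 0.4]
grip_width: 0.0868
```

Run:
```python
from h import *
plan([.5235,-.1925,.145],66.5)
```

```text
t 3.25 pos [ 0.5251 -0.1951  0.148 ] yang -114.0 xax [ 0.007 -0.009 -1.   ] F [-0.4 -0.3  0.4] gw 0.0868 q [-0.55  0.5   1.66 -0.    0.97  1.44]
tool cm [ 0.29 -0.17  0.26] turn units [-0.08 -0.1  -0.05]
```

Request:
send_rows:
  steps:
    - [[0.3, -0.15, 0.25, 0, -0.1, 0], [0, 0, 0, 0, 0, 0], [0, 0, 0, 0, 0, 0]]

```text
time: 3.5
position: [0.5245, -0.1915, 0.1467]
tool_rot: [0.692, -0.148, -0.691, -0.144]
ft_force: [0.2, 0.1, 1.7]
grip_width: 0.087
```

Request:
send_rows:
  steps:
    - [[0, 0, 0, 0, 0, 0], [0, 0, 0, 0, 0, 0], [0, 0, 0, 0, 0, 0], [0, 0, 0, 0, 0, 0], [0, 0, 0, 0, 0, 0], [0, 0, 0, 0, 0, 0]]
  gripper: 1
  force: 15

```text
time: 4.0
position: [0.5248, -0.1917, 0.1469]
tool_rot: [0.693, -0.148, -0.691, -0.144]
ft_force: [0.4, 0.1, 0.3]
grip_width: 0.0553
```

Run:
```python
from h import *
plan([.5235,-.1925,.145],66.5)
im,d=camera('side'); cv2.imwrite('pics/s3.png',cv2.resize(im[60:260,200:460,::-1],(780,600)))
```

```text
t 4.0 pos [ 0.5248 -0.1917  0.1469] yang -113.8 xax [ 0.001 -0.007 -1.   ] F [0.4 0.1 0.3] gw 0.0553 q [-0.55  0.5   1.66 -0.01  0.98  1.44]
tool cm [0.19 0.12 0.08] turn units [-0.05 -0.03 -0.06]
```

View pics/s3.png

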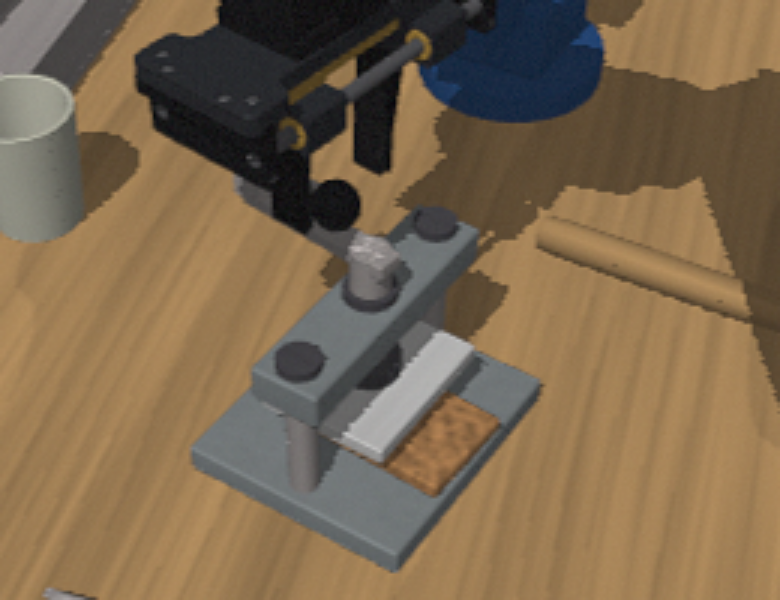

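Request:
send_rows:
  steps:
    - [[0, 0, 0, 0, 0, 0], [0, 0, 0, 0, 0, 0], [0, 0, 0, 0, 0, 0], [0, 0, 0, 0, 0, 0], [0, 0, 0, 0, 0, 0], [0, 0, 0, 0, 0, 0], [0, 0, 0, 0, 0, 0], [0, 0, 0, 0, 0, 0]]

```text
time: 4.72
position: [0.525, -0.1931, 0.15]
tool_rot: [0.693, -0.149, -0.691, -0.143]
ft_force: [-2.9, 1.4, 14.4]
grip_width: 0.0081
```

Run:
```python
from h import *
o,M=st()
im,d=camera('side'); cv2.imwrite('pics/s4.png',cv2.resize(im[60:260,200:460,::-1],(780,600)))
im,d=camera('wrist'); cv2.imwrite('pics/w4.png',im[...,::-1])
```

```text
t 4.72 pos [ 0.525  -0.1931  0.15  ] yang -113.8 xax [ 0.002 -0.009 -1.   ] F [-2.9  1.4 14.4] gw 0.0081 q [-0.55  0.5   1.65 -0.01  0.98  1.44]
```

View pics/s4.png

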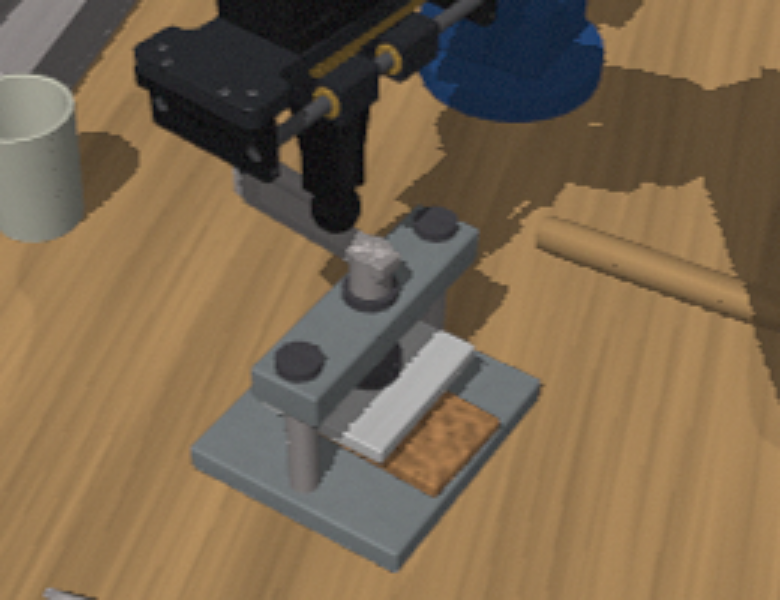

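View pics/w4.png

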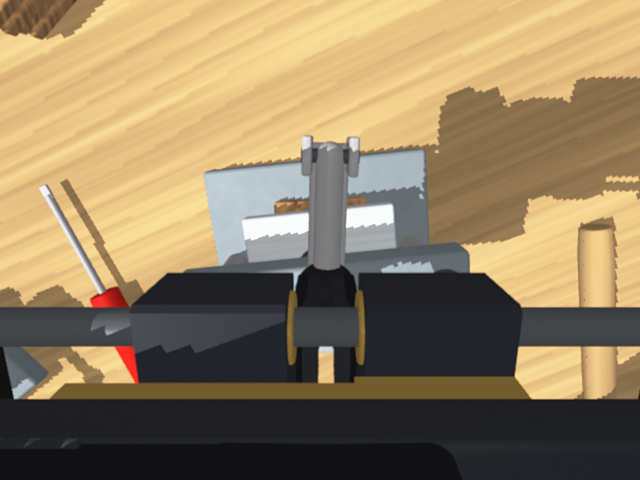

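Run:
```python
from h import *
o,M=st()
p=o['position']
for n in ['side','wrist']:
    K,T=campose(n)
    for nm,q in [('tcp',p),('grasp',p+[0,0,.019]),('knobexp',[.523,-.193,.163])]:
        u=proj(K,T,q); print(n,nm,u.round(1),((u-[200,60])*3).round(0) if n=='side' else '')
K,T=campose('side'); im,d=camera('side')
m=(im.max(2)<30).astype(np.uint8)
cv2.imwrite('pics/s5.png',cv2.resize(im[80:150,270:350,::-1],(800,700),interpolation=cv2.INTER_CUBIC)[:600])
np.save('d5.npy',d)
print(d[100:140:3,295:330:3].round(3))
```

```text
t 4.82 pos [ 0.5256 -0.1934  0.151 ] yang -113.8 xax [ 0.003 -0.01  -1.   ] F [-2.6  1.5 14.8] gw 0.0029 q [-0.55  0.5   1.65 -0.01  0.98  1.44]
side tcp [309.4 133.2] [328. 220.]
side grasp [309.2 123.7] [328. 191.]
side knobexp [310.7 127.6] [332. 203.]
wrist tcp [328.8 280.3] 
wrist grasp [329.5 295.2] 
wrist knobexp [330.8 294.7] 
[[0.602 0.603 0.608 0.615 0.66  0.663 0.67  0.677 0.679 1.049 1.046 1.048]
 [0.603 0.606 0.679 0.672 0.667 0.668 0.673 0.682 0.686 1.037 1.036 1.039]
 [0.603 1.029 0.684 0.678 0.673 0.671 0.677 0.686 0.687 1.032 1.03  1.029]
 [1.023 1.023 0.692 0.687 0.68  0.672 0.683 0.691 0.692 1.024 1.024 1.023]
 [1.017 1.017 0.699 0.693 0.687 0.681 0.686 0.693 0.699 1.018 1.016 1.016]
 [0.733 1.012 1.009 0.696 0.692 0.689 0.689 0.699 0.702 1.01  1.013 1.012]
 [0.731 0.73  0.733 0.703 0.697 0.694 0.692 0.704 0.706 1.005 1.004 1.005]
 [0.732 0.73  0.727 0.707 0.702 0.698 0.699 0.708 0.711 0.998 0.998 0.998]
 [0.757 0.731 0.726 0.725 0.707 0.702 0.703 0.712 0.719 0.989 0.988 0.989]
 [0.751 0.751 0.75  0.718 0.713 0.71  0.71  0.711 0.717 0.988 0.985 0.984]
 [0.743 0.746 0.747 0.719 0.713 0.711 0.712 0.714 0.717 0.981 0.977 0.975]
 [0.748 0.742 0.74  0.739 0.717 0.714 0.716 0.716 0.722 0.969 0.972 0.971]
 [0.963 0.746 0.74  0.736 0.736 0.719 0.72  0.724 0.734 0.964 0.963 0.965]
 [0.958 0.96  0.958 0.741 0.737 0.732 0.731 0.731 0.73  0.731 0.731 0.731]]
```

View pics/s5.png

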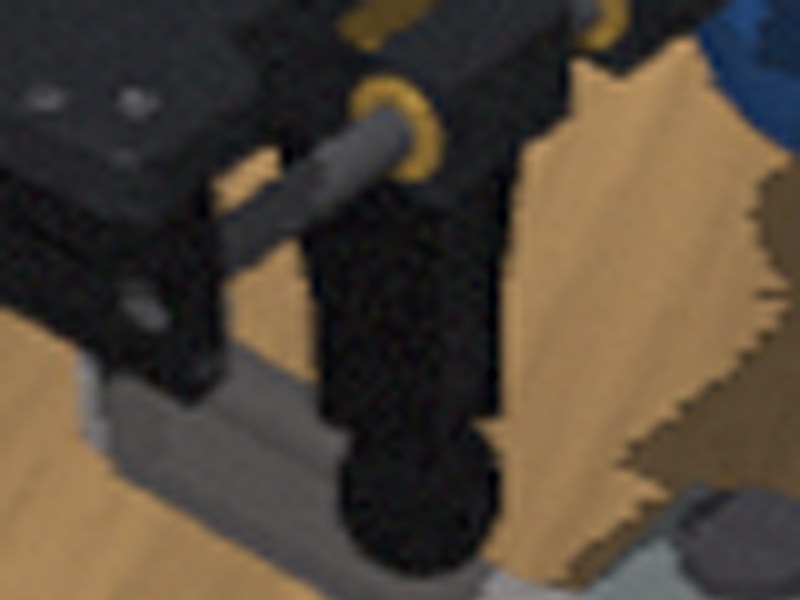

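Run:
```python
from h import *
K,T=campose('side'); d=np.load('d5.npy')
for u in (306,310,314):
    for v in range(108,144,2): print(u,v,unproj(K,T,u,v,d[v,u]).round(3))
```

```text
306 108 [ 0.526 -0.182  0.207]
306 110 [ 0.527 -0.183  0.203]
306 112 [ 0.527 -0.183  0.199]
306 114 [ 0.527 -0.184  0.195]
306 116 [ 0.528 -0.185  0.19 ]
306 118 [ 0.528 -0.186  0.186]
306 120 [ 0.529 -0.187  0.181]
306 122 [ 0.528 -0.185  0.179]
306 124 [ 0.53  -0.19   0.171]
306 126 [ 0.529 -0.188  0.169]
306 128 [ 0.528 -0.183  0.168]
306 130 [ 0.528 -0.183  0.165]
306 132 [ 0.527 -0.181  0.162]
306 134 [ 0.528 -0.183  0.157]
306 136 [ 0.53  -0.19   0.147]
306 138 [ 0.529 -0.186  0.146]
306 140 [ 0.53  -0.187  0.141]
306 142 [ 0.581 -0.346 -0.001]
310 108 [ 0.518 -0.175  0.213]
310 110 [ 0.519 -0.177  0.208]
310 112 [ 0.519 -0.179  0.204]
310 114 [ 0.52  -0.18   0.199]
310 116 [ 0.52  -0.181  0.194]
310 118 [ 0.521 -0.182  0.19 ]
310 120 [ 0.521 -0.182  0.186]
310 122 [ 0.521 -0.182  0.182]
310 124 [ 0.521 -0.182  0.179]
310 126 [ 0.522 -0.186  0.172]
310 128 [ 0.521 -0.183  0.17 ]
310 130 [ 0.521 -0.181  0.167]
310 132 [ 0.52  -0.18   0.165]
310 134 [ 0.521 -0.181  0.16 ]
310 136 [ 0.521 -0.181  0.156]
310 138 [ 0.523 -0.188  0.146]
310 140 [ 0.522 -0.184  0.145]
310 142 [ 0.522 -0.185  0.14 ]
314 108 [ 0.516 -0.189  0.205]
314 110 [ 0.516 -0.187  0.202]
314 112 [ 0.516 -0.188  0.198]
314 114 [ 0.516 -0.187  0.195]
314 116 [ 0.515 -0.186  0.192]
314 118 [ 0.516 -0.187  0.187]
314 120 [ 0.516 -0.188  0.183]
314 122 [ 0.516 -0.188  0.18 ]
314 124 [ 0.516 -0.187  0.176]
314 126 [ 0.516 -0.188  0.171]
314 128 [ 0.515 -0.185  0.17 ]
314 130 [ 0.515 -0.185  0.166]
314 132 [ 0.514 -0.182  0.164]
314 134 [ 0.514 -0.181  0.161]
314 136 [ 0.514 -0.182  0.157]
314 138 [ 0.517 -0.19   0.145]
314 140 [ 0.515 -0.184  0.146]
314 142 [ 0.514 -0.18   0.146]
```

```bash
python3 - <<'E'
from h import *
K,T=campose('side')
y=np.array([np.cos(np.radians(66.2)),np.sin(np.radians(66.2)),0])
for nm,p,w in [('s2',[.5235,-.2132,.141],.0435),('s3',[.5248,-.1917,.1469],.028)]:
    for dz in (0,.01,.02,.03):
      print(nm,dz,[((proj(K,T,np.array(p)+[0,0,dz]+y*(w+e))-[200,60])*3).round(0).tolist() for e in (0,.015)])
E
python3 - <<'E'
import cv2
a=cv2.imread('pics/s2.png')[100:280,120:440];b=cv2.imread('pics/s3.png')[100:280,120:440]
cv2.imwrite('pics/c6.png',cv2.resize(cv2.vconcat([a,b]),None,fx=1.6,fy=1.6))
E
```

```text
s2 0 [[291.0, 252.0], [272.0, 266.0]]
s2 0.01 [[290.0, 237.0], [272.0, 251.0]]
s2 0.02 [[289.0, 222.0], [271.0, 236.0]]
s2 0.03 [[289.0, 207.0], [270.0, 221.0]]
s3 0 [[295.0, 253.0], [277.0, 268.0]]
s3 0.01 [[294.0, 239.0], [276.0, 253.0]]
s3 0.02 [[294.0, 224.0], [275.0, 238.0]]
s3 0.03 [[293.0, 208.0], [274.0, 222.0]]
```

View pics/c6.png

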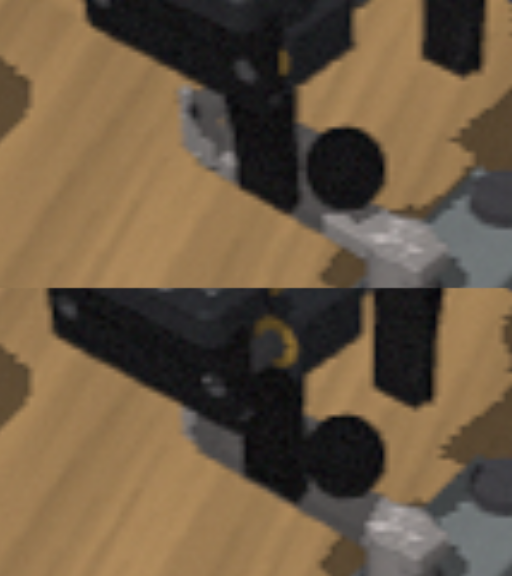

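The side view shows the jaws closed on top of the ball: the finger ends are at z≈0.177 (depth, crop 410,430) while the reported TCP is at 0.151. The fingers therefore end about 25 mm short of the reported TCP. I'll open up and go lower.

Request:
send_rows:
  steps:
    - [[-0.5, 0, 0, 0, 0, 0], [-0.5, 0, 0, 0, 0, 0], [0, 0, 0, 0, 0, 0], [0, 0, 0, 0, 0, 0], [0, 0, 0, 0, 0, 0], [0, 0, 0, 0, 0, 0], [0, 0, 0, 0, 0, 0], [0, 0, 0, 0, 0, 0]]
  gripper: 0

```text
time: 5.53
position: [0.5263, -0.1927, 0.162]
tool_rot: [0.694, -0.149, -0.689, -0.143]
ft_force: [-0.6, 0.6, -0.7]
grip_width: 0.0473
```

Request:
send_rows:
  steps:
    - [[0, 0, 0, 0, 0, 0], [0, 0, 0, 0, 0, 0], [0, 0, 0, 0, 0, 0], [0, 0, 0, 0, 0, 0], [0, 0, 0, 0, 0, 0]]

```text
time: 5.95
position: [0.5257, -0.1924, 0.1608]
tool_rot: [0.694, -0.149, -0.69, -0.143]
ft_force: [0.8, -0.0, 0.6]
grip_width: 0.0802
```

Run:
```python
from h import *
plan([.5235,-.1925,.145],66.5)
o=get_obs()
im,d=camera('side'); cv2.imwrite('pics/s7.png',cv2.resize(im[60:260,200:460,::-1],(780,600)))
K,T=campose('side')
# vertical finger profile: points near left finger
P=[]
for v in range(70,150):
    for u in range(270,360):
        if d[v,u]>0:
            p=unproj(K,T,u,v,d[v,u]); 
            if im[v,u].max()<45 and p[2]>.1: P.append([u,v,*p])
P=np.array(P); M=R.from_quat(o['tool_rot']).as_matrix(); L=(P[:,2:]-o['position'])@M
for nm,s in (('+y',(L[:,1]>.03)&(L[:,1]<.07)),('-y',(L[:,1]<-.03)&(L[:,1]>-.07))):
    s&=abs(L[:,2])<.02
    print(nm,s.sum(),np.sort(L[s,0])[-8:].round(4),np.sort(P[s,4])[:8].round(4),L[s].mean(0))
```

```text
t 5.95 pos [ 0.5257 -0.1924  0.1608] yang -113.8 xax [ 0.003 -0.008 -1.   ] F [ 0.8 -0.   0.6] gw 0.0802 q [-0.55  0.49  1.64 -0.01  1.01  1.44]
tool cm [1.58 0.09 0.2 ] turn units [-0.06 -0.06 -0.06]
+y 382 [-0.0249 -0.0249 -0.0243 -0.0242 -0.0239 -0.0238 -0.0235 -0.0232] [0.1843 0.1846 0.1849 0.1849 0.1853 0.1855 0.1859 0.186 ] [-0.05291273  0.04466321  0.00543533]
-y 294 [-0.0259 -0.0258 -0.0252 -0.0252 -0.0249 -0.0247 -0.0245 -0.0241] [0.1847 0.1851 0.1852 0.1855 0.1856 0.1858 0.1863 0.1864] [-0.05311631 -0.04820957  0.00611626]
```

View pics/s7.png

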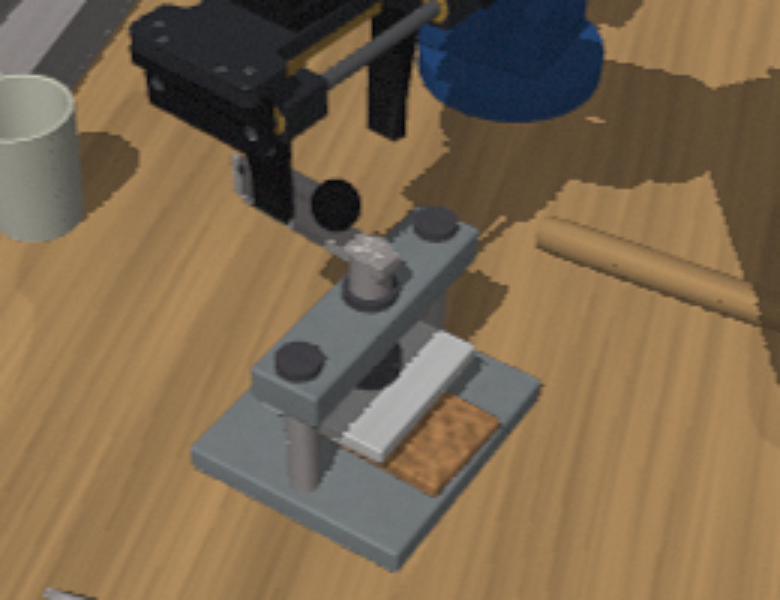

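Both finger ends sit 24 mm behind the reported TCP, a constant offset. To bring the pads to the knob the reported TCP must be at z≈0.123.

Request:
send_rows:
  steps:
    - [[0.7, 0.1, 0.2, 0, 0, 0], [0.8, 0, 0, 0, 0, 0], [0.8, 0, 0, 0, 0, 0], [0.7, 0, 0, 0, 0, 0], [0.4, 0, 0, 0, 0, 0], [0, 0, 0, 0, 0, 0]]

```text
time: 6.5
position: [0.5228, -0.1926, 0.1228]
tool_rot: [0.693, -0.149, -0.69, -0.144]
ft_force: [-0.3, 1.0, 0.1]
grip_width: 0.0872
```

Run:
```python
from h import *
plan([.5235,-.1925,.123],66.5)
```

```text
t 6.5 pos [ 0.5228 -0.1926  0.1228] yang -113.8 xax [ 0.003 -0.008 -1.   ] F [-0.3  1.   0.1] gw 0.0872 q [-0.55  0.54  1.68 -0.01  0.92  1.44]
tool cm [-0.02 -0.04 -0.06] turn units [-0.06 -0.05 -0.06]
```

Request:
send_rows:
  steps:
    - [[0, 0, 0, 0, 0, 0], [0, 0, 0, 0, 0, 0], [0, 0, 0, 0, 0, 0], [0, 0, 0, 0, 0, 0], [0, 0, 0, 0, 0, 0], [0, 0, 0, 0, 0, 0], [0, 0, 0, 0, 0, 0], [0, 0, 0, 0, 0, 0]]
  gripper: 1
  force: 15

```text
time: 7.17
position: [0.5236, -0.1929, 0.1232]
tool_rot: [0.694, -0.149, -0.69, -0.143]
ft_force: [0.7, 0.1, 0.0]
grip_width: 0.0416
```

Request:
send_rows:
  steps:
    - [[0, 0, 0, 0, 0, 0], [0, 0, 0, 0, 0, 0], [0, 0, 0, 0, 0, 0], [0, 0, 0, 0, 0, 0], [0, 0, 0, 0, 0, 0], [0, 0, 0, 0, 0, 0]]

```text
time: 7.67
position: [0.5238, -0.1927, 0.1235]
tool_rot: [0.694, -0.149, -0.69, -0.143]
ft_force: [0.4, -0.4, -0.1]
grip_width: 0.0269
```

Run:
```python
from h import *
st()
im,d=camera('side'); cv2.imwrite('pics/s8.png',cv2.resize(im[60:260,200:460,::-1],(780,600)))
```

```text
t 7.67 pos [ 0.5238 -0.1927  0.1235] yang -113.8 xax [ 0.005 -0.008 -1.   ] F [ 0.4 -0.4 -0.1] gw 0.0269 q [-0.55  0.54  1.68 -0.01  0.92  1.44]
```

View pics/s8.png

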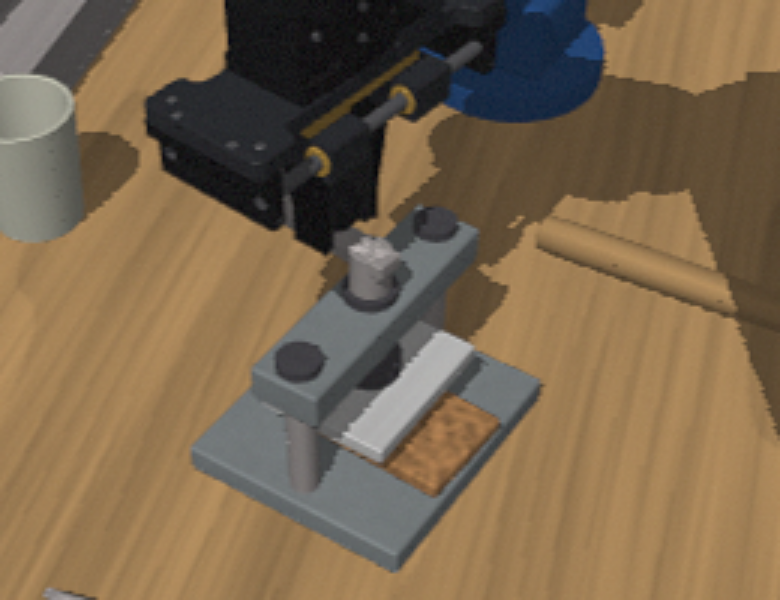

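Opening is 0.027 m, matching the 28 mm knob, so it is held. Swinging it up along the 60 mm arc.

Request:
send_rows:
  steps:
    - [[-1.0, 0, -0.1, 0, 0, 0], [-1.0, 0, -0.3, 0, 0, 0], [-0.95, 0, -0.45, 0, 0, 0], [-0.85, 0, -0.6, 0, 0, 0]]

```text
time: 8.05
position: [0.5346, -0.1978, 0.1616]
tool_rot: [-0.692, 0.148, 0.692, 0.144]
ft_force: [1.0, -1.0, -3.8]
grip_width: 0.0268
```

```bash
cat >> h.py <<'E'
P0=np.array([.5238,-.1927,.1235])
def arc(dirdeg=-23.8,hub=(.499,-.183)):
    o,M=st(); a=np.radians(dirdeg); e=np.array([np.cos(a),np.sin(a)])
    r=o['position'][:2]@e-P0[:2]@e; h=o['position'][2]-P0[2]; lat=(o['position'][:2]-P0[:2])@np.array([-e[1],e[0]])
    th=np.arctan2(h,.06-r); print('theta',np.degrees(th).round(1),'rad',np.hypot(h,.06-r).round(4),'out',r.round(4),'up',h.round(4),'lat',lat.round(4))
E
python3 -c "
from h import *
arc()"
```

```text
t 8.05 pos [ 0.5346 -0.1978  0.1616] yang -113.8 xax [-0.002 -0.006 -1.   ] F [ 1.  -1.  -3.8] gw 0.0268 q [-0.55  0.5   1.61 -0.01  1.03  1.44]
theta 38.4 rad 0.0614 out 0.0119 up 0.0381 lat -0.0003
```

Request:
send_rows:
  steps:
    - [[-0.75, 0, -0.95, 0, 0, 0], [-0.6, 0, -0.85, 0, 0, 0], [-0.4, 0, -0.95, 0, 0, 0], [-0.3, 0, -1.0, 0, 0, 0]]

```text
time: 8.38
position: [0.5664, -0.213, 0.1854]
tool_rot: [-0.689, 0.148, 0.695, 0.143]
ft_force: [-0.1, -1.4, -6.0]
grip_width: 0.0268
```

```bash
python3 -c "
from h import *
arc()"
```

```text
t 8.38 pos [ 0.5664 -0.213   0.1854] yang -113.8 xax [-0.009 -0.006 -1.   ] F [-0.1 -1.4 -6. ] gw 0.0268 q [-0.54  0.52  1.49 -0.01  1.14  1.45]
theta 78.3 rad 0.0632 out 0.0472 up 0.0619 lat -0.0014
```

Request:
send_rows:
  steps:
    - [[0.1, -0.05, -0.8, 0, 0, 0], [0.1, -0.05, -0.7, 0, 0, 0], [0, 0, 0, 0, 0, 0], [0, 0, 0, 0, 0, 0]]

```text
time: 8.72
position: [0.5784, -0.2185, 0.1859]
tool_rot: [-0.686, 0.148, 0.698, 0.142]
ft_force: [0.2, -2.0, 0.3]
grip_width: 0.0266
```

Run:
```python
from h import *
arc()
im,d=camera('side'); cv2.imwrite('pics/s9.png',cv2.resize(im[60:260,200:460,::-1],(780,600)))
```

```text
t 8.72 pos [ 0.5784 -0.2185  0.1859] yang -113.7 xax [-0.018 -0.005 -1.   ] F [ 0.2 -2.   0.3] gw 0.0266 q [-0.53  0.54  1.45 -0.01  1.17  1.46]
theta 90.3 rad 0.0624 out 0.0603 up 0.0624 lat -0.0016
```

View pics/s9.png

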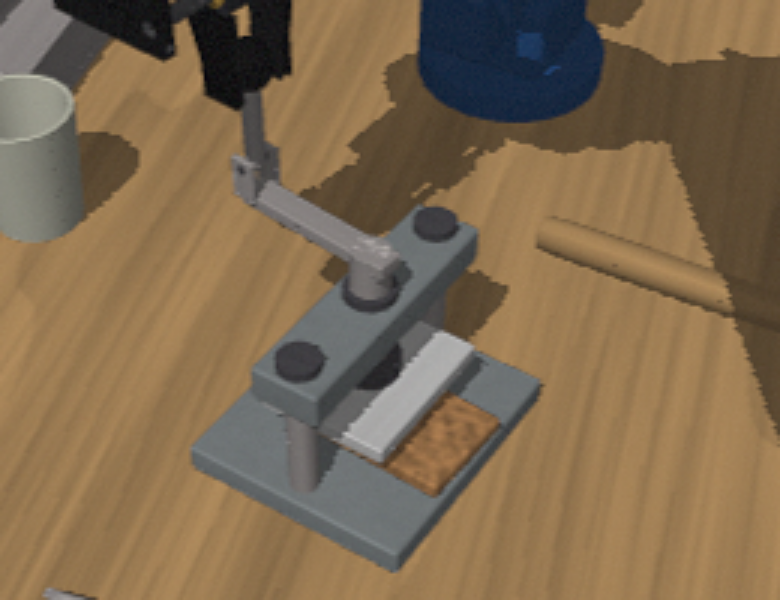

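The handle stands upright: stem vertical at side crop (255,130), knob about 86 mm out from the hub. Now winding clockwise.

```bash
cat >> h.py <<'E'
def wind(step=7.5,n=8,hub=(.4995,-.183),rad=.0855,z=.1855):
    o,M=st(); p=o['position']; v=p[:2]-hub; ph=np.degrees(np.arctan2(v[1],v[0]))
    print('phi',ph.round(1),'r',np.hypot(*v).round(4))
    prev=p
    for i in range(1,n+1):
        a=np.radians(ph-step*i); q=np.array([hub[0]+rad*np.cos(a),hub[1]+rad*np.sin(a),z])
        print((M.T@(q-prev)*100).round(2)); prev=q
E
python3 -c "
from h import *
wind()"
```

```text
t 8.77 pos [ 0.5785 -0.2185  0.1858] yang -113.7 xax [-0.018 -0.005 -1.   ] F [-1.7  0.2  1.8] gw 0.0266 q [-0.53  0.54  1.45 -0.01  1.17  1.46]
phi -24.2 r 0.0866
[0.05 1.11 0.19]
[0.02 1.09 0.23]
[0.02 1.06 0.37]
[0.02 1.   0.5 ]
[0.02 0.92 0.63]
[0.02 0.83 0.74]
[0.02 0.73 0.85]
[0.02 0.61 0.94]
```

Request:
send_rows:
  steps:
    - [[0, 1.1, 0.1, 0, 0.2, 0], [0, 1.1, 0.25, 0, 0, 0], [0, 1.05, 0.4, 0, 0, 0], [0, 1.0, 0.5, 0, 0, 0]]

```text
time: 9.1
position: [0.5523, -0.2508, 0.1859]
tool_rot: [0.696, -0.147, -0.689, -0.141]
ft_force: [1.6, 0.5, 0.3]
grip_width: 0.0268
```

```bash
python3 -c "
from h import *
wind()"
```

```text
t 9.1 pos [ 0.5523 -0.2508  0.1859] yang -113.6 xax [ 0.008 -0.011 -1.   ] F [1.6 0.5 0.3] gw 0.0268 q [-0.61  0.51  1.5  -0.    1.11  1.38]
phi -52.1 r 0.0859
[0.04 0.92 0.64]
[-0.    0.86  0.72]
[-0.    0.76  0.82]
[-0.01  0.64  0.91]
[-0.01  0.52  0.99]
[-0.01  0.39  1.05]
[-0.01  0.25  1.09]
[-0.01  0.1   1.11]
```

Turning well at low force. Continuing.

Request:
send_rows:
  steps:
    - [[0, 0.92, 0.64, 0, 0, 0], [0, 0.86, 0.72, 0, 0, 0], [0, 0.76, 0.82, 0, 0, 0], [0, 0.64, 0.9, 0, 0, 0], [0, 0.52, 1.0, 0, 0, 0], [0, 0.4, 1.05, 0, 0, 0]]

```text
time: 9.6
position: [0.4823, -0.2655, 0.1858]
tool_rot: [0.695, -0.145, -0.689, -0.147]
ft_force: [3.0, 7.0, 1.4]
grip_width: 0.0266
```

```bash
python3 -c "
from h import *
wind()"
```

```text
t 9.6 pos [ 0.4823 -0.2655  0.1858] yang -113.9 xax [ 0.009  0.002 -1.   ] F [3.  7.  1.4] gw 0.0266 q [-0.71  0.44  1.64  0.01  1.06  1.27]
phi -101.8 r 0.0843
[0.02 0.28 1.08]
[-0.01  0.02  1.12]
[-0.01 -0.13  1.11]
[-0.01 -0.27  1.08]
[-0.01 -0.41  1.04]
[-0.   -0.55  0.98]
[-0.   -0.67  0.9 ]
[-0.   -0.78  0.8 ]
```

```bash
python3 -c "
from h import *
wind(hub=(.4985,-.181),rad=.0845)"
```

```text
t 9.6 pos [ 0.4823 -0.2655  0.1858] yang -113.9 xax [ 0.009  0.002 -1.   ] F [3.  7.  1.4] gw 0.0266 q [-0.71  0.44  1.64  0.01  1.06  1.27]
phi -100.9 r 0.0861
[0.02 0.02 1.13]
[-0.01  0.03  1.1 ]
[-0.01 -0.11  1.1 ]
[-0.01 -0.25  1.08]
[-0.01 -0.39  1.03]
[-0.   -0.52  0.97]
[-0.   -0.65  0.9 ]
[-0.   -0.76  0.81]
```

Request:
send_rows:
  steps:
    - [[0, 0.02, 1.1, 0, 0, 0], [0, 0.0, 1.1, 0, 0, 0], [0, -0.1, 1.1, 0, 0, 0], [0, -0.25, 1.08, 0, 0, 0], [0, -0.4, 1.0, 0, 0, 0]]

```text
time: 10.02
position: [0.4354, -0.2352, 0.1859]
tool_rot: [0.699, -0.146, -0.683, -0.152]
ft_force: [7.6, 3.9, -2.4]
grip_width: 0.0267
```

```bash
python3 -c "
from h import *
wind(hub=(.4985,-.181),rad=.0845)"
```

```text
t 10.02 pos [ 0.4354 -0.2352  0.1859] yang -114.3 xax [ 0.024  0.003 -1.   ] F [ 7.6  3.9 -2.4] gw 0.0267 q [-0.73  0.36  1.78  0.02  0.98  1.25]
phi -139.3 r 0.0831
[ 0.02 -0.41  1.03]
[-0.01 -0.65  0.89]
[-0.01 -0.76  0.8 ]
[-0.   -0.86  0.69]
[ 0.   -0.95  0.57]
[ 0.   -1.01  0.44]
[ 0.01 -1.06  0.31]
[ 0.01 -1.09  0.17]
```

```bash
python3 -c "
from h import *
from scipy.optimize import least_squares as L
P=np.array([(.5784,-.2185),(.5523,-.2508),(.4823,-.2655),(.4354,-.2352)])
r=L(lambda c:np.hypot(*(P-c).T)-.085,[.499,-.182]);print(r.x,r.fun)
wind(hub=tuple(r.x-[0,0]),rad=.084)"
```

```text
[ 0.50167061 -0.18246774] [-2.31351655e-04  4.48905905e-05  2.61812694e-04 -3.09477921e-04]
t 10.02 pos [ 0.4354 -0.2352  0.1859] yang -114.3 xax [ 0.024  0.003 -1.   ] F [ 7.6  3.9 -2.4] gw 0.0267 q [-0.73  0.36  1.78  0.02  0.98  1.25]
phi -141.5 r 0.0846
[ 0.03 -0.62  0.91]
[-0.01 -0.68  0.86]
[-0.01 -0.79  0.76]
[-0.   -0.88  0.65]
[ 0.   -0.96  0.53]
[ 0.01 -1.02  0.4 ]
[ 0.01 -1.07  0.27]
[ 0.01 -1.09  0.13]
```

The circle fit puts the hub at (0.5017,-0.1825) with residuals under 0.4 mm. Continuing with that.

Request:
send_rows:
  steps:
    - [[0, -0.62, 0.9, 0, -0.2, 0], [0, -0.7, 0.85, 0, 0, 0], [0, -0.8, 0.76, 0, 0, 0], [0, -0.88, 0.65, 0, 0, 0]]

```text
time: 10.35
position: [0.4183, -0.1964, 0.1861]
tool_rot: [0.695, -0.147, -0.687, -0.152]
ft_force: [4.4, -0.9, -3.3]
grip_width: 0.0266
```

```bash
python3 -c "
from h import *
wind(hub=(.5017,-.1825),rad=.0845)"
```

```text
t 10.35 pos [ 0.4183 -0.1964  0.1861] yang -114.4 xax [ 0.012  0.004 -1.   ] F [ 4.4 -0.9 -3.3] gw 0.0266 q [-0.69  0.32  1.85  0.01  0.96  1.3 ]
phi -170.5 r 0.0846
[ 0.06 -0.96  0.55]
[ 0.   -1.02  0.43]
[ 0.01 -1.07  0.29]
[ 0.01 -1.1   0.15]
[ 0.01 -1.11  0.  ]
[ 0.01 -1.1  -0.14]
[ 0.01 -1.07 -0.28]
[ 0.01 -1.02 -0.42]
```

Request:
send_rows:
  steps:
    - [[0, -0.95, 0.5, 0, 0, 0], [0, -1.0, 0.4, 0, 0, 0], [0, -1.05, 0.28, 0, 0, 0]]

```text
time: 10.6
position: [0.4193, -0.163, 0.1862]
tool_rot: [0.695, -0.149, -0.687, -0.151]
ft_force: [3.0, -2.3, -6.2]
grip_width: 0.0269
```

```bash
python3 -c "
from h import *
wind(hub=(.5017,-.1825),rad=.0845)"
```

```text
t 10.6 pos [ 0.4193 -0.163   0.1862] yang -114.4 xax [ 0.013  0.    -1.   ] F [ 3.  -2.3 -6.2] gw 0.0269 q [-0.63  0.31  1.88  0.01  0.95  1.37]
phi 166.7 r 0.0847
[ 0.07 -1.1   0.13]
[ 0.01 -1.11 -0.  ]
[ 0.01 -1.1  -0.15]
[ 0.01 -1.07 -0.29]
[ 0.01 -1.02 -0.43]
[ 0.01 -0.96 -0.55]
[ 0.01 -0.88 -0.67]
[ 0.01 -0.78 -0.78]
```

Request:
send_rows:
  steps:
    - [[0.1, -1.05, 0.1, 0, 0, 0], [0.05, -1.05, 0, 0, 0, 0]]

```text
time: 10.77
position: [0.4272, -0.1423, 0.186]
tool_rot: [0.696, -0.149, -0.687, -0.149]
ft_force: [1.1, -2.8, -0.1]
grip_width: 0.0266
```

```bash
python3 -c "
from h import *
wind(hub=(.5017,-.1825),rad=.0845)"
```

```text
t 10.77 pos [ 0.4272 -0.1423  0.186 ] yang -114.4 xax [ 0.013 -0.003 -1.   ] F [ 1.1 -2.8 -0.1] gw 0.0266 q [-0.57  0.31  1.88  0.01  0.94  1.42]
phi 151.7 r 0.0847
[ 0.05 -1.09 -0.17]
[ 0.01 -1.07 -0.29]
[ 0.01 -1.02 -0.43]
[ 0.01 -0.96 -0.56]
[ 0.01 -0.87 -0.68]
[ 0.01 -0.78 -0.78]
[ 0.01 -0.67 -0.88]
[ 0.01 -0.55 -0.96]
```

Request:
send_rows:
  steps:
    - [[0, -1.05, -0.15, 0, 0, 0], [0, -1.0, -0.28, 0, 0, 0]]

```text
time: 10.93
position: [0.4396, -0.1244, 0.1862]
tool_rot: [0.696, -0.15, -0.687, -0.147]
ft_force: [2.5, -4.8, -7.9]
grip_width: 0.0272
```

```bash
python3 -c "
from h import *
wind(hub=(.5017,-.1825),rad=.0845)"
```

```text
t 10.93 pos [ 0.4396 -0.1244  0.1862] yang -114.2 xax [ 0.012 -0.007 -1.   ] F [ 2.5 -4.8 -7.9] gw 0.0272 q [-0.52  0.32  1.86 -0.    0.95  1.47]
phi 136.9 r 0.085
[ 0.08 -1.   -0.47]
[ 0.01 -0.96 -0.56]
[ 0.01 -0.88 -0.68]
[ 0.01 -0.78 -0.78]
[ 0.01 -0.67 -0.88]
[ 0.01 -0.55 -0.96]
[ 0.01 -0.42 -1.02]
[ 0.01 -0.28 -1.07]
```

Request:
send_rows:
  steps:
    - [[0.1, -0.9, -0.45, 0, 0, 0], [0, 0, 0, 0, 0, 0]]

```text
time: 11.1
position: [0.4444, -0.124, 0.1863]
tool_rot: [0.695, -0.153, -0.69, -0.134]
ft_force: [-0.3, -9.3, -3.0]
grip_width: 0.0269
```

Run:
```python
from h import *
wind(hub=(.5017,-.1825),rad=.0845,n=3)
im,d=camera('side'); cv2.imwrite('pics/s10.png',cv2.resize(im[60:260,200:460,::-1],(780,600)))
im,d=camera('top'); cv2.imwrite('pics/t10.png',cv2.resize(im[120:300,340:540,::-1],(660,594)))
```

```text
t 11.1 pos [ 0.4444 -0.124   0.1863] yang -113.4 xax [ 0.001 -0.027 -1.   ] F [-0.3 -9.3 -3. ] gw 0.0269 q [-0.5   0.32  1.85 -0.03  0.96  1.5 ]
phi 134.4 r 0.0818
[ 0.06 -1.1  -0.24]
[-0.02 -0.92 -0.61]
[-0.01 -0.83 -0.72]
```

View pics/s10.png

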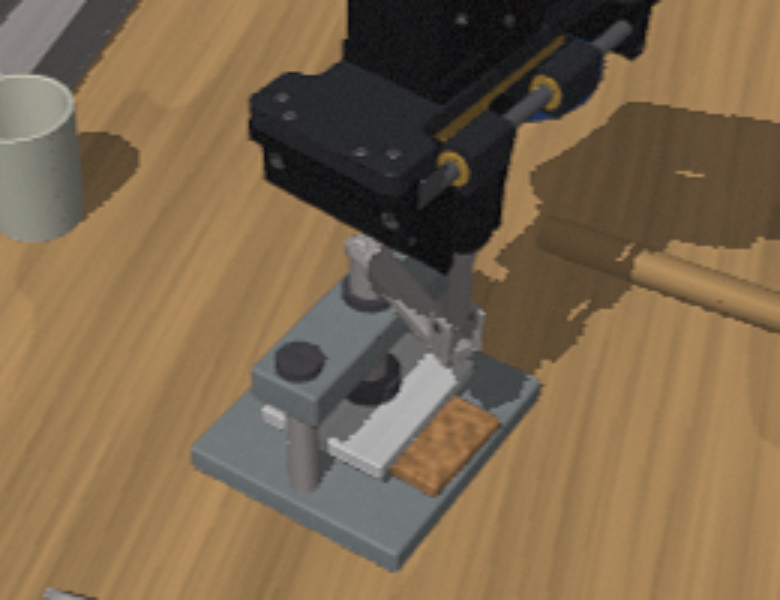

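View pics/t10.png

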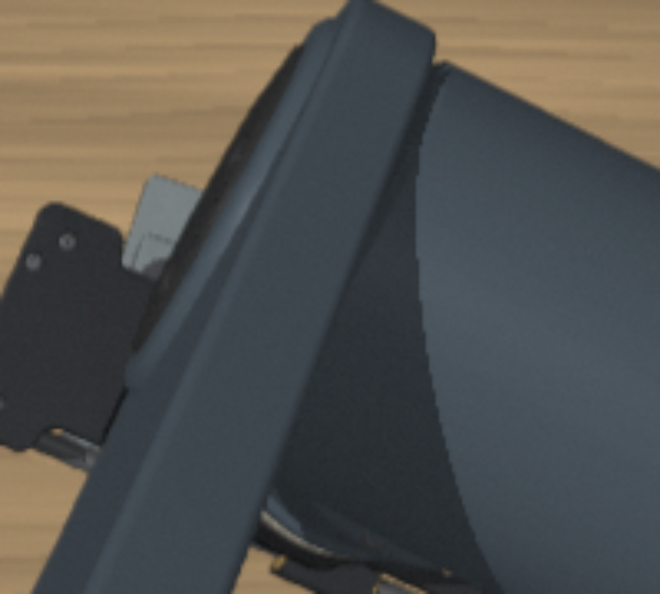

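Run:
```python
from h import *
K,T=campose('side')
h=np.array([.5005,-.1825])
for px,z in [((455,335),.163),((452,350),.150),((478,325),.16),((435,325),.16)]:
    q=onplane(K,T,200+px[0]/3,60+px[1]/3,z); v=q[:2]-h; print(q.round(4),np.hypot(*v).round(4),np.degrees(np.arctan2(v[1],v[0])).round(1))
```

```text
[ 0.4357 -0.1108  0.163 ] 0.0966 132.1
[ 0.4371 -0.1135  0.15  ] 0.0937 132.6
[ 0.4269 -0.1241  0.16  ] 0.0939 141.6
[ 0.4475 -0.1183  0.16  ] 0.0833 129.5
```

Request:
send_rows:
  steps:
    - [[0.05, -0.8, -0.2, 0, 0, 0], [0.05, -0.5, -0.2, 0, 0, 0]]

```text
time: 11.37
position: [0.4466, -0.1244, 0.186]
tool_rot: [-0.691, 0.158, 0.695, 0.12]
ft_force: [-11.0, -18.9, 0.7]
grip_width: 0.0268
```

Run:
```python
from h import *
wind(hub=(.5017,-.1825),rad=.0845,n=3)
```

```text
t 11.37 pos [ 0.4466 -0.1244  0.186 ] yang -112.7 xax [-0.016 -0.052 -0.999] F [-11.  -18.9   0.7] gw 0.0268 q [-0.47  0.33  1.84 -0.06  0.96  1.53]
phi 133.5 r 0.08
[-0.01 -1.16 -0.1 ]
[-0.04 -0.9  -0.64]
[-0.04 -0.81 -0.75]
```

Firm stop: 22 N against the push with no motion, about 3.5 rad wound. I'll relax the load and turn the hand so the jaws lie across the arm.

```bash
python3 -c "
from h import *
plan([.4425,-.1230,.1855],45)"
```

```text
t 11.37 pos [ 0.4466 -0.1244  0.186 ] yang -112.7 xax [-0.016 -0.052 -0.999] F [-11.  -18.9   0.7] gw 0.0268 q [-0.47  0.33  1.84 -0.06  0.96  1.53]
tool cm [0.05 0.03 0.44] turn units [ 3.71 -0.15 -0.5 ]
```

Request:
send_rows:
  steps:
    - [[0, 0, 0.2, 0.7, -0.05, -0.3], [0, 0, 0.1, 0.7, -0.05, -0.2], [0, 0, 0.1, 0.7, 0, 0], [0, 0, 0, 0.7, 0, 0], [0, 0, 0, 0.7, 0, 0], [0, 0, 0, 0, 0, 0]]

```text
time: 11.87
position: [0.4438, -0.1275, 0.1861]
tool_rot: [0.656, -0.272, -0.654, -0.261]
ft_force: [1.9, -2.8, -2.9]
grip_width: 0.0271
```

Run:
```python
from h import *
plan([.4425,-.1230,.1855],45)
im,d=camera('side'); cv2.imwrite('pics/s11.png',cv2.resize(im[60:260,200:460,::-1],(780,600)))
```

```text
t 11.87 pos [ 0.4438 -0.1275  0.1861] yang -134.3 xax [-0.004 -0.014 -1.   ] F [ 1.9 -2.8 -2.9] gw 0.0271 q [-0.51  0.33  1.84 -0.02  0.97  1.84]
tool cm [ 0.06 -0.23  0.41] turn units [ 0.12 -0.07 -0.12]
```

View pics/s11.png

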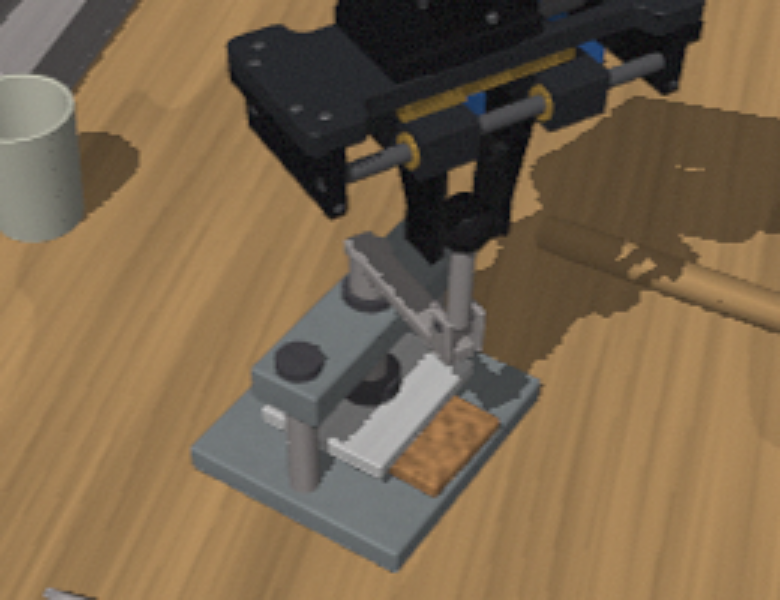

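Now folding: the reverse arc, inward and down.

Request:
send_rows:
  steps:
    - [[0.2, 0, -1.0, 0, 0, 0], [0.4, 0, -1.0, 0, 0, 0], [0.5, 0, -0.9, 0, 0, 0], [0.7, 0, -0.8, 0, 0, 0]]

```text
time: 12.25
position: [0.4709, -0.1528, 0.1708]
tool_rot: [0.657, -0.268, -0.656, -0.257]
ft_force: [0.2, -1.9, 2.8]
grip_width: 0.0266
```

```bash
cat >> h.py <<'E'
def fold(hub=(.5017,-.1825),a=135):
    o,M=st(); e=np.array([np.cos(np.radians(a)),np.sin(np.radians(a))]); v=o['position'][:2]-hub
    r=v@e; lat=v@np.array([-e[1],e[0]]); h=o['position'][2]-.1235
    print('r',r.round(4),'lat',lat.round(4),'h',h.round(4),'theta',np.degrees(np.arctan2(h,.085-r)).round(1),'rad',np.hypot(h,.085-r).round(4))
E
python3 -c "
from h import *
fold()"
```

```text
t 12.25 pos [ 0.4709 -0.1528  0.1708] yang -133.6 xax [-0.005 -0.015 -1.   ] F [ 0.2 -1.9  2.8] gw 0.0266 q [-0.53  0.39  1.78 -0.02  0.96  1.81]
r 0.0428 lat 0.0008 h 0.0473 theta 48.3 rad 0.0634
```

Request:
send_rows:
  steps:
    - [[1.0, 0, -0.7, 0, 0, 0], [1.0, 0, -0.55, 0, 0, 0], [1.0, 0, -0.35, 0, 0, 0], [0.9, 0, -0.2, 0, 0, 0]]

```text
time: 12.58
position: [0.487, -0.1686, 0.128]
tool_rot: [0.658, -0.268, -0.656, -0.257]
ft_force: [0.6, -0.4, 0.7]
grip_width: 0.0267
```

```bash
python3 -c "
from h import *
fold()"
```

```text
t 12.58 pos [ 0.487  -0.1686  0.128 ] yang -133.6 xax [-0.003 -0.015 -1.   ] F [ 0.6 -0.4  0.7] gw 0.0267 q [-0.54  0.48  1.78 -0.02  0.88  1.8 ]
r 0.0203 lat 0.0006 h 0.0045 theta 4.0 rad 0.0649
```

Request:
send_rows:
  steps:
    - [[0.3, 0, 0.1, 0, 0, 0], [0, 0, 0, 0, 0, 0]]

```text
time: 12.75
position: [0.4869, -0.1684, 0.1214]
tool_rot: [0.657, -0.268, -0.656, -0.257]
ft_force: [0.9, -2.0, 3.9]
grip_width: 0.027
```

Request:
send_rows:
  steps:
    - [[0, 0, 0, 0, 0, 0], [0, 0, 0, 0, 0, 0], [0, 0, 0, 0, 0, 0], [0, 0, 0, 0, 0, 0], [0, 0, 0, 0, 0, 0], [0, 0, 0, 0, 0, 0], [0, 0, 0, 0, 0, 0], [0, 0, 0, 0, 0, 0]]
  gripper: 0.2

```text
time: 13.42
position: [0.4823, -0.1636, 0.1209]
tool_rot: [-0.654, 0.266, 0.659, 0.258]
ft_force: [-0.4, -0.0, -0.2]
grip_width: 0.0673
```

Run:
```python
from h import *
fold()
im,d=camera('side'); cv2.imwrite('pics/s12.png',cv2.resize(im[60:260,200:460,::-1],(780,600)))
```

```text
t 13.42 pos [ 0.4823 -0.1636  0.1209] yang -133.6 xax [-0.012 -0.007 -1.   ] F [-0.4 -0.  -0.2] gw 0.0673 q [-0.54  0.49  1.79 -0.02  0.87  1.8 ]
r 0.0271 lat 0.0003 h -0.0026 theta -2.6 rad 0.058
```

View pics/s12.png

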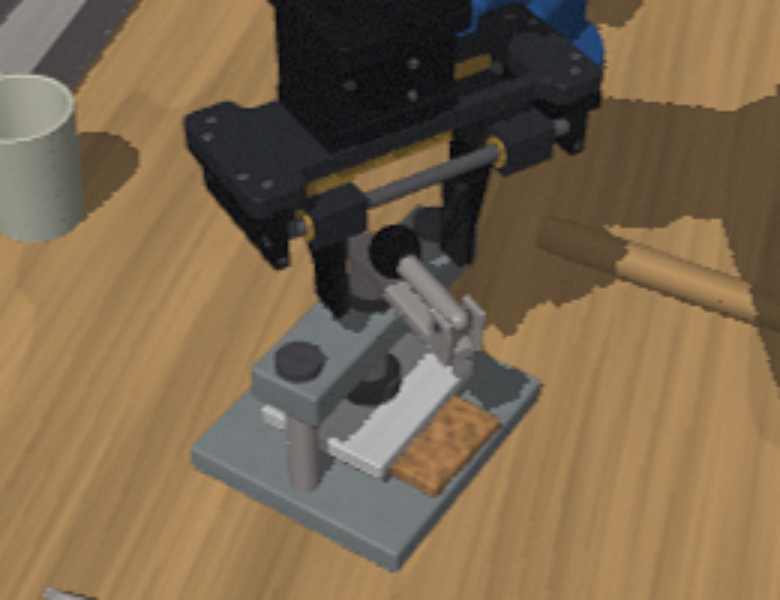

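Folded and released: knob at (395,250) over the arm, with both fingers clear. Lifting straight up.

Request:
send_rows:
  steps:
    - [[-0.8, 0, 0, 0, 0, 0], [-1.2, 0, 0, 0, 0, 0], [-1.5, 0, 0, 0, 0, 0], [-2, 0, 0, 0, 0, 0], [-2.5, 0, 0, 0, 0, 0], [-2.5, 0, 0, 0, 0, 0], [-2.5, 0, 0, 0, 0, 0], [-1, 0, 0, 0, 0, 0]]

```text
time: 14.13
position: [0.4817, -0.1613, 0.2675]
tool_rot: [-0.651, 0.266, 0.662, 0.259]
ft_force: [0.2, -0.3, 0.9]
grip_width: 0.0698
```

Request:
send_rows:
  steps:
    - [[0, -2.5, 0, 0, 0, 0], [0, -2.5, 0, 0, 0, 0], [0, -2.5, 0, 0, 0, 0], [0, -2.5, 0, 0, 0, 0], [0, -2.5, 0, 0, 0, 0], [0, -1.5, 0, 0, 0, 0], [0, 0, 0, 0, 0, 0], [0, 0, 0, 0, 0, 0]]

```text
time: 14.8
position: [0.5847, -0.0576, 0.2772]
tool_rot: [0.656, -0.268, -0.656, -0.26]
ft_force: [-0.4, 0.3, -0.1]
grip_width: 0.07
```

Run:
```python
from h import *
st()
K,T=campose('side'); im,d=camera('side'); cv2.imwrite('pics/s13.png',cv2.resize(im[60:260,200:460,::-1],(780,600)))
m=(im.max(2)<40).astype(np.uint8)
k,l,s,ce=cv2.connectedComponentsWithStats(m)
for i in range(1,k):
    if 100<s[i,4]<600: print(s[i],ce[i].round(1),onplane(K,T,*ce[i],.163).round(4), unproj(K,T,*ce[i],np.median(d[l==i])).round(4))
im,d=camera('top'); cv2.imwrite('pics/t13.png',cv2.resize(im[120:300,340:540,::-1],(660,594)))
```

```text
t 14.8 pos [ 0.5847 -0.0576  0.2772] yang -133.8 xax [-0.003 -0.011 -1.   ] F [-0.4  0.3 -0.1] gw 0.07 q [-0.28  0.4   1.43 -0.01  1.32  2.06]
[323 135  17  18 183] [330.5 142.5] [ 0.4828 -0.1662  0.163 ] [ 0.4809 -0.1586  0.1694]
[388 350  25  26 485] [400.5 362.2] [0.3181 0.1619 0.163 ] [0.3186 0.1657 0.1715]
```

View pics/s13.png

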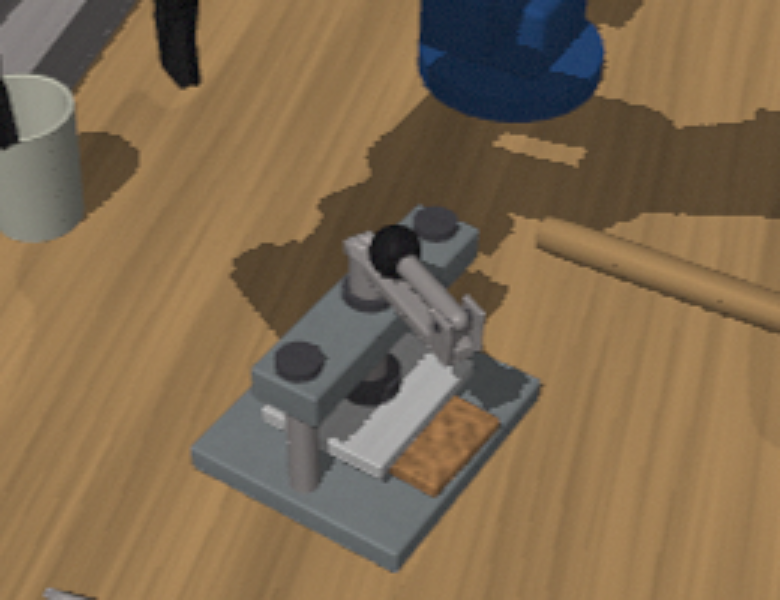

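View pics/t13.png

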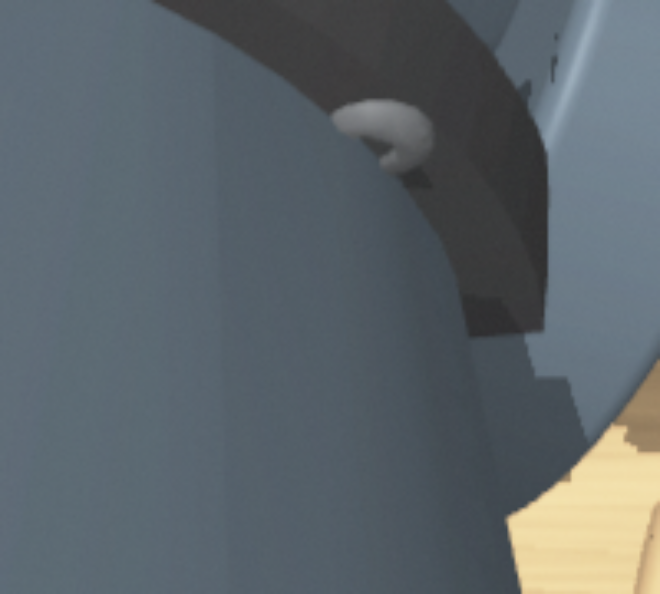

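The knob is back at r=25 mm, z≈0.163, so the handle is flat. The arm sits where it met the stop, and the gripper is clear. Handing in.

```bash
python3 -c "
from rig import *
print(hand_in())"
```

```text
the job is handed in; nothing more can be done
None
```

The press with the folding crank is wound down to its stop, the handle is folded flat again, and the job is handed in. It took about 15 s on the robot's clock.

**What I did:** I gripped the black knob on the grey press and swung the handle upright. I then wound the crank clockwise about 200° (3.5 rad). After that I folded the handle over the arm, let go and moved the hand clear.

**Last checks:**
- **Crank at its stop:** it did not move under a push of about 22 N. After folding, the hinge end sat in the same place in the side image as when it met the stop.
- **Handle flat:** the knob measured 25 mm out from the axis on the ray to its folded height of 0.163 m. Depth readings there fit that height.
- **Robot clear:** the force reading was about zero with the hand well away from the press.

**What failed or disagreed:**
- **First grasp missed:** the jaws closed on top of the ball, pressing with about 15 N. The camera showed the finger ends 24 mm short of the reported tool tip, so I went lower and the second grasp held.
- **Hub position:** my first estimate was about 2–3 mm off the circle fitted while winding, and I used the fit from there on.
- **Final arm angle:** estimates range from 133° to 139°.
- **Top camera:** the robot arm blocked its final view, so the last check rests on the side camera alone.

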